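# Unlatch the serving case and seat its board

## Task

Turn the brass latch of the serving case a quarter turn clockwise (seen from above) to free the lid, then stand the lid up open so that it stays. Lower the holed serving board into the case, without dropping it, so that its two holes go over the two brass pins and it rests flat on the case floor; leave the mug, pepper mill and jar where they stand.

Things in the scene. Friction and masses are not known exactly. Their poses are not given: they have to be found in the camera images.
- case: Oak serving case, fixed to the counter: an open tray 160 mm deep (x) by 220 mm wide (y), 70 mm high, walls 8 mm, floor 10 mm thick, with a black-framed clear lid. Origin at the centre of its underside; +x points to the hinge side, -x to the latch side (nearly towards the robot), z up.
- seat (a point): Centre of the upper face of the case floor (10 mm above the counter), midway between the pins: the seated board's origin lies here. Axes as the case. Two upright brass pins stand on it at x = 0, y = -55 and +55 mm: 10 mm thick, straight for 14 mm, then tapering to 4 mm at their tips 24 mm above the floor.
- latch_pivot (a point): Upright axis of the latch, on the case (does not turn): 100 mm from the case centre towards -x, 83.5 mm above the counter, at the underside of the latch lever. It stands on a wooden post 44 by 44 mm, 80 mm high, in front of the -x wall.
- latch_tab (a point): Top centre of the latch's upright finger tab, 44 mm above the lever's underside, 45 mm from the pivot; turns with the latch. The brass lever is 96 mm long, 16 wide, 14 high; its tongue reaches 38 mm past the pivot over the lid's front rail, its other arm 58 mm; on that arm stands the tab, 26 mm long, 16 wide, from 32 to 58 mm from the pivot.
- latch (a joint): Latch angle (rad). 0: locked, tongue over the lid, tab arm pointing to the case's -x. Grows clockwise seen from above, the tab going towards the case's +y; stop at 1.6 with the lever along the case front. The lid is free above about 1.3. It may start slightly turned (still locked). Friction 0.08 N m (about 2 N at the tab); it stays where it is left.
- lid (a joint): Lid angle (rad). 0: shut; grows as its front (-x) edge rises; stop at 1.65, a little past upright. Its stiff hinge holds it where it is left; lifting takes about 5 N at the handle. It cannot open while latched.
- lid_handle (a point): Middle of the lid's brass handle, a round bar 11 mm thick and 100 mm long along the case's y, standing on two legs 35 mm above the lid near its front edge; moves with the lid. 122 mm from the hinge line along the lid and 45 mm above it (square to the lid).
- lid_hinge (a point): Middle of the lid's hinge line, which runs along the case's y at the far (+x) edge, 72 mm above the counter. The lid reaches 160 mm from it and is 10 mm thick, its underside on the hinge line when shut.
- board: Loose wooden serving board 110 mm (x) by 160 mm (y), 12 mm thick, about 0.28 kg, lying on the counter. Origin at the centre of its underside, z up. Two through holes 14 mm wide at x = 0, y = -55 and +55 mm. A dark upright grip fin in its middle, 60 mm long along x, 14 mm thick, rises 40 mm above the board (top 52 mm above its underside). Either way round fits.
- mug: Blue mug, 85 mm high, 80 mm wide plus handle. Bystander. Origin at the centre of its underside.
- mill: Dark wooden pepper mill, 150 mm high, 60 mm wide. Bystander. Origin at the centre of its underside.
- jar: Amber jar with brass cap, 110 mm high, 76 mm wide. Bystander. Origin at the centre of its underside.
Mind the look-alikes: they are no part of the job. There is more than one size of the board; the one meant has the size given above.

How it is judged (in metres and radians):
On the way, in this order (a step that is already met when the one before it is completed fails the run):
1. the latch is turned to free the lid, the lid still shut (value of joint latch above 1.3 rad and value of joint lid below 0.1 rad), for 0.1 s.
2. the lid stands open (value of joint lid above 1.35 rad), for 0.2 s.
3. the board sits on the pins, flat on the case floor (horizontal distance between board and seat below 0.005 m and z of board in the frame of seat between -0.003 and 0.003 m and angle between board's own z axis and vertical below 0.03 rad and angle between the y axis of board and the y axis of case, either way round below 0.08 rad), for 0.2 s.
At the end, for the whole second after the job is handed in: The latch is turned to at least 1.25 rad, the lid stands open at 1.35 rad or more, and the board lies at rest over both pins on the case floor: origin within 5 mm sideways and 3 mm in height of the seat, tilt under 0.03 rad, its y axis within 0.08 rad of the case's, either way round (all of step 3 and value of joint latch above 1.25 rad and value of joint lid above 1.35 rad and linear speed of board below 0.02 m/s); the robot touches nothing.
It fails at once if the mug is shifted by more than 30 mm or tipped by more than 0.4 rad (distance of mug from where it was at the start of the episode above 0.03 m or angle between mug's own z axis and vertical above 0.4 rad).
It fails at once if the mill is shifted by more than 30 mm or tipped by more than 0.4 rad (distance of mill from where it was at the start of the episode above 0.03 m or angle between mill's own z axis and vertical above 0.4 rad).
It fails at once if the jar is shifted by more than 30 mm or tipped by more than 0.4 rad (distance of jar from where it was at the start of the episode above 0.03 m or angle between jar's own z axis and vertical above 0.4 rad).
It fails at once if the board is dropped into the case (moving faster than 0.5 m/s within 60 mm of its seat) (distance between board and seat below 0.06 m and linear speed of board above 0.5 m/s).
It also fails if it takes over 72 s, if anything falls off the work surface, if the arm or the gripper's body presses on something with over 40 N, if the wrist force passes 120 N, or if a joint passes its speed limit or range.

## Robot

A 6-joint arm with a two-finger parallel gripper is mounted at the origin on the work surface. World frame = base frame: x ahead of the robot, y to its left, z up, the work surface at z = 0. Lengths are in mm, angles in rad, forces in N, time in s.
With the tool pointing down it reaches from about 275 to 1000 mm from the base axis. Payload 8.4 kg.
Tool frame: the origin (TCP) lies midway between the tips of the shut fingers; the grasp point (between the pads) lies 19 mm behind it; z points along the fingers, y is the line along which they close (so a half turn about z gives the same grasp; the last joint's range is limited). The gripper opens to 85 mm and grips with 20 to 120 N. Pads are 22 mm wide; open, the fingers measure 114 mm over their backs; the gripper's body (76 mm by 85 mm) begins 54 mm behind the grasp point. The pads swing forward as they close: fully open they stand 13 mm farther back than shut.
Start: joints at [1.13, 0.353, 1.633, -0, 1.155, -0.002], TCP at [265.532, 565.792, 231.281] pointing down, gripper open.
Joint ranges: [-2.63, 2.63], [-0.92, 2.1], [0.06, 2.66], [-1.3, 4.44], [0, 2.69], [-3.02, 3.02]. Speed limits (rad/s): [2.22, 2.22, 2.79, 3.14, 3.14, 3.14].

## Interface

Orientations are given as [roll, pitch, yaw] about the fixed x, y, z axes, in that order (R = Rz(yaw) Ry(pitch) Rx(roll)).
In Python, from rig import telemetry, optics, r gives the robot as it stands.
- The arm moves only by the tool play_rows, never from a script. Its arguments are lists of equal length, an entry for each row: "dp": the shift along the tool's x, y, z in units of 40 mm (1.0 is 40 mm), a list of three; "rot": the turn, a rotation vector about the tool's x, y, z in units of 6 degrees (1.0 is 6 degrees), a list of three. In form: {"dp": [[tx, ty, tz], ...], "rot": [[ax, ay, az], ...]}. A call has 1 to 5 rows; each row is the pose to reach, as a shift and turn from the pose commanded when the call began, along the tool's axes at that moment; what a row does not reach only later rows make up. A row lasts 1/12 s, in which the tool goes at most 41.7 mm and 7.16 degrees, less where a joint would pass 70% of its speed; a pose out of reach is approached as far as the arm can. A call with a gripper value outside its range is refused whole. "fingers" is the opening, from 0 (shut) to 1 (fully open), set as the call begins (left out, the last holds). The fingers move at their own pace and stop on an object; "grip_force" is the grip in N (left out, the last holds). Time passes only in rows, so rows that repeat a pose let the fingers close. It gives the time, the measured TCP pose, the force, the opening and the grip force at its end, in the units of the state.
- telemetry.sense(): the state, without advancing time (a new reading comes with each control period).
- optics.grab_frame(name): name is "scene" or "top"; returns a dict with "color" (480x640x3 uint8, red, green, blue), "mtx" (3x3 intrinsics, pixels), "D" ([k1, k2, p1, p2, k3] as OpenCV has them; the pictures are not rectified), "R" (3x3) and "t" (3): a world point X has camera coordinates R X + t. Camera axes: x right, y down, z forward; pixel columns grow to the right and rows downward; lengths in mm; the calibration is good to about 2 mm. A picture is of the moment at which its call begins. There is no depth.
- r.sign_off(): hands the job in; it is judged then, once.
The state is a dict: "clock": time; "qpos": joint angles; "qvel": joint speeds; "joint_efforts": joint torques, N m; "eef_pos": TCP position; "tcp_rot": TCP orientation; "contact_force": force on the tool from outside, world axes, zero at the start; "wrist_torque": the same for the moment, N m; "opening": opening from 0.0 (shut) to 1.0 (fully open); "grasp_force": force on a finger pad.
Only numpy, scipy, OpenCV 4.12 (cv2) and the standard library are available. Lean on these libraries where they do the work, as an engineer would, in place of code of your own. Each camera call takes 0.05 s, during which the arm holds its last target. There are 200 camera calls.

## Working session

There is one attempt and no reset: what is moved stays moved. The work goes in short steps, Python scripts to look and compute and a tool call to move; the robot and the scene stay as the last step left them, time stands still between calls to the robot, and variables do not carry over. Pictures are saved under pics/ and viewed, at most 10 in all, crops included, and the job is handed in when it is done.

Besides the shell and the picture viewer there is one more tool, called after "Emit:" by a JSON object that holds its "op" and its "data", one argument or row to a line. play_rows: Moves the arm, as the interface text tells. Its arguments: {"type":"object","properties":{"dp":{"type":"array"},"rot":{"type":"array"},"fingers":{"type":"number"},"grip_force":{"type":"number"}},"required":["dp","rot"]}

```bash
mkdir -p pics; ls; cat > h.py <<'E'
import numpy as np, cv2
from rig import telemetry, optics, r
def grab(n,f=None):
    d=optics.grab_frame(n)
    if f: cv2.imwrite('pics/'+f,cv2.cvtColor(d['color'],cv2.COLOR_RGB2BGR))
    return d
def ray(d,uv):
    p=cv2.undistortPoints(np.array([[uv]],float),np.array(d['mtx']),np.array(d['D']))[0,0]
    R=np.array(d['R']);t=np.array(d['t'])
    return -R.T@t, R.T@np.array([p[0],p[1],1])
def at_z(d,uv,z):
    c,v=ray(d,uv); return c+v*(z-c[2])/v[2]
def proj(d,X):
    return cv2.projectPoints(np.array(X,float).reshape(-1,3),cv2.Rodrigues(np.array(d['R'],float))[0],np.array(d['t'],float),np.array(d['mtx'],float),np.array(d['D'],float))[0].reshape(-1,2)
def crop(d,f,x0,y0,x1,y1,s):
    im=cv2.cvtColor(d['color'],cv2.COLOR_RGB2BGR)[y0:y1,x0:x1]
    cv2.imwrite('pics/'+f,cv2.resize(im,None,fx=s,fy=s,interpolation=cv2.INTER_CUBIC))
E
python3 - <<'E'
from h import *
import pickle
np.set_printoptions(suppress=True,precision=3)
D={n:grab(n) for n in('scene','top')}
pickle.dump(D,open('d0.pkl','wb'))
for n in D:
    d=D[n]; print(n,-np.array(d['R']).T@np.array(d['t']),np.array(d['R'])[2],d['mtx'][0][0])
a=np.vstack([D['top']['color']]);
cv2.imwrite('pics/top0.png',a[:,:,::-1]); cv2.imwrite('pics/scene0.png',D['scene']['color'][:,:,::-1])
print(telemetry.sense())
E
```

```text
pics
scene [1330.    -460.682 1219.342] [-0.561  0.312 -0.767] 566.5159241291424
top [ 352.05     9.49  1149.809] [ 0.136 -0.007 -0.991] 509.5260832977969
{'clock': 0.1, 'qpos': array([ 1.13 ,  0.354,  1.634, -0.   ,  1.155, -0.002]), 'qvel': array([-0.   , -0.002, -0.004,  0.001,  0.   ,  0.001]), 'joint_efforts': array([  0.   , -60.637, -34.281,  -0.   ,   0.004,   0.   ]), 'eef_pos': array([265.368, 565.382, 230.611]), 'tcp_rot': array([-3.14 ,  0.   ,  2.703]), 'contact_force': array([-0.111,  0.233, -1.381]), 'wrist_torque': array([-0.031, -0.021,  0.053]), 'grasp_force': 0.0, 'opening': 1.0049969253766655}
```

View pics/top0.png

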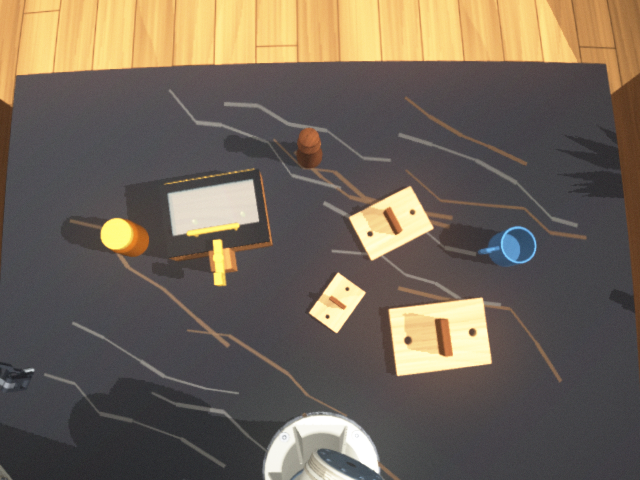

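View pics/scene0.png

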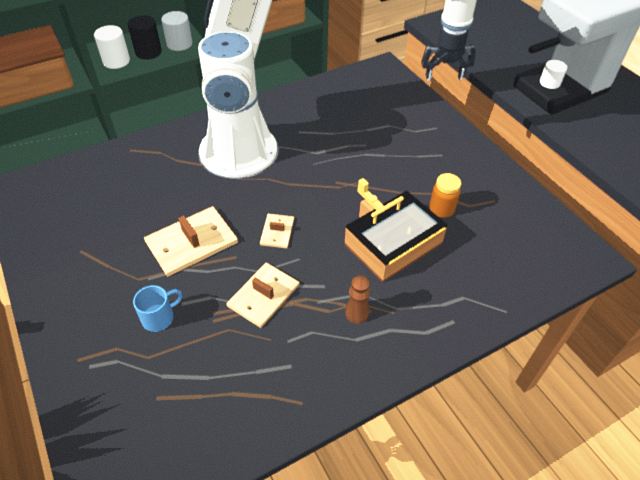

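The top view shows the case at (218,215), with its latch at (220,262) and handle at (214,230). The jar is at (125,237), the mill at (309,148) and the mug at (515,246). Three boards could be taken for the right one: middle size (391,223), small (337,302) and large (440,338). I'll check them by size.

```bash
python3 - <<'E'
from h import *
import pickle
D=pickle.load(open('d0.pkl','rb')); d=D['top']
np.set_printoptions(suppress=True,precision=1)
for n,c in dict(mid=[(350,221),(409,188),(433,224),(374,259)],small=[(309,310),(338,274),(365,292),(337,332)],large=[(389,309),(484,298),(492,362),(397,376)]).items():
    P=np.array([at_z(d,p,12) for p in c]); print(n,[np.linalg.norm(P[i]-P[(i+1)%4]) for i in range(4)],P.mean(0))
crop(d,'case_top.png',150,160,290,295,5)
im=cv2.cvtColor(d['color'],cv2.COLOR_RGB2BGR)[180:265,340:440]
crop(d,'board_top.png',340,180,440,265,7)
s=D['scene'];crop(s,'case_sc.png',330,165,460,285,6)
E
```

```text
mid [np.float64(157.04174188141297), np.float64(99.11577812106759), np.float64(158.11460008720715), np.float64(101.60319870542449)] [ 543.3 -172.2   12. ]
small [np.float64(102.84492301291839), np.float64(72.24136333018323), np.float64(108.21850206548926), np.float64(78.55372092022269)] [367.8 -43.5  12. ]
large [np.float64(217.4285361192859), np.float64(143.29356790078785), np.float64(216.0225200832203), np.float64(147.82270595512117)] [ 285.7 -272.2   12. ]
```

View pics/case_top.png

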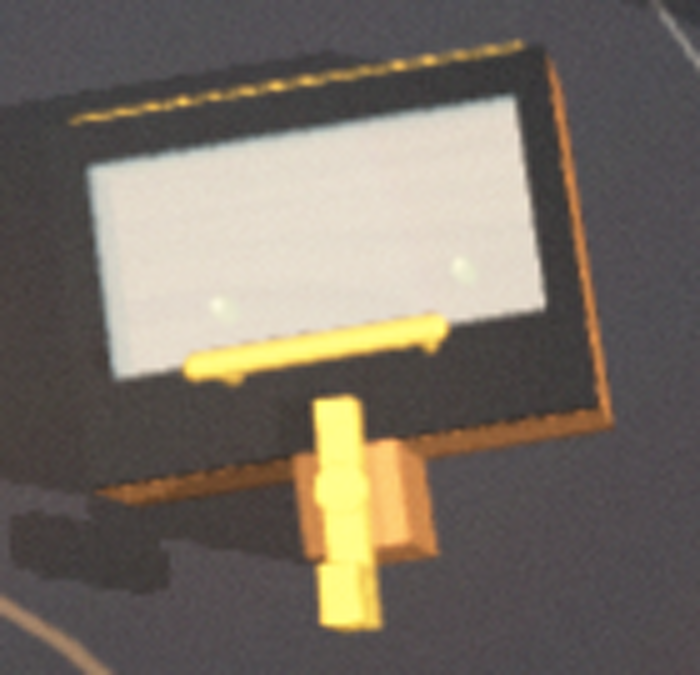

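View pics/board_top.png

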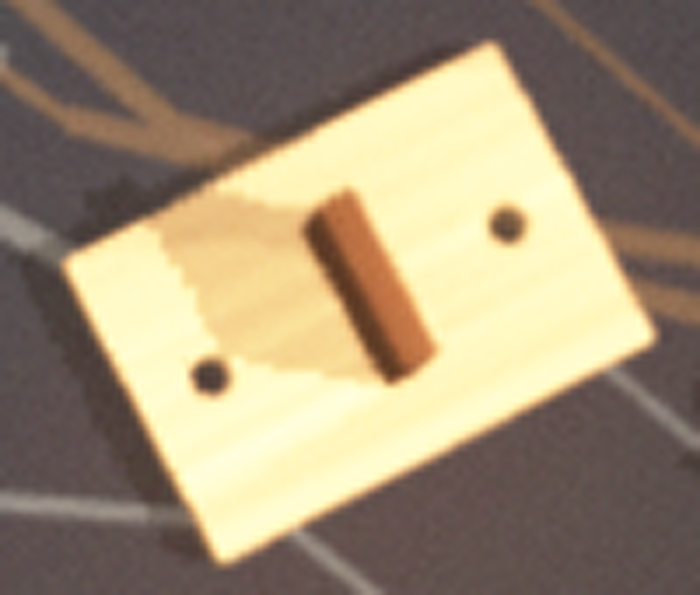

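View pics/case_sc.png

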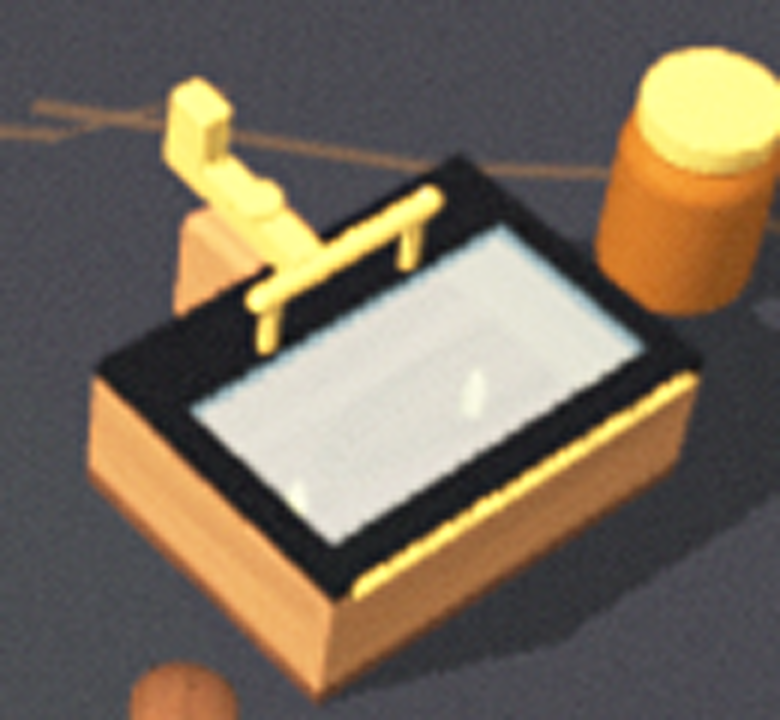

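The crops agree: the middle board measures about 157 x 100 mm, matching the 160 x 110 given, with fin at crop (372,285) and holes at (508,225) and (210,376). The case crop shows the handle ends at (187,368) and (445,328), the tab top at about (341,598) and the lever centre at (342,488). I'll fit the poses next.

```bash
cat > fit.py <<'E'
from h import *
from scipy.optimize import least_squares
def place(p,X):
    c,s=np.cos(p[2]),np.sin(p[2]); X=np.array(X,float)
    return np.c_[p[0]+c*X[:,0]-s*X[:,1],p[1]+s*X[:,0]+c*X[:,1],X[:,2]]
def fit(obs,p0):
    f=lambda p:np.concatenate([(proj(d,place(p,X))-np.array(U)).ravel() for d,X,U in obs])
    return least_squares(f,p0,loss='soft_l1',x_scale=[10,10,.1]),f
E
python3 - <<'E'
from fit import *
import pickle
D=pickle.load(open('d0.pkl','rb')); np.set_printoptions(suppress=True,precision=3)
u=lambda c,s,o:(np.array(c,float)+.5)/s-.5+np.array(o)
t=D['top'];s=D['scene']
Xt=[(80,-110,82),(-42,50,117),(-42,-50,117),(-80,-110,0)];Ut=u([(546,46),(187,368),(445,328),(612,426)],5,(150,160))
Xs=[(80,-110,0),(-80,-110,0),(-80,-110,82),(80,-110,82),(-80,110,82),(80,110,82),(-42,-50,117),(-42,50,117)]
Us=u([(320,700),(90,475),(100,362),(335,600),(460,155),(700,362),(255,300),(435,195)],6,(330,165))
for o in ([(t,Xt,Ut)],[(s,Xs,Us)],[(t,Xt,Ut),(s,Xs,Us)]):
    q,f=fit(o,[540,230,.15]); print('case',q.x); 
print(f(q.x).reshape(-1,2).round(1).tolist())
p=q.x
tt=at_z(t,u((341,598),5,(150,160)),127.5);ts=at_z(s,u((200,95),6,(330,165)),127.5)
pv=place(p,[(-100,0,83.5)])[0]
for a in(tt,ts):
    v=a-pv; print('tab',a,np.hypot(v[0],v[1]), 'angle',(np.arctan2(-v[1],-v[0])-p[2]))
print('pivot',pv,'handle',place(p,[(-42,0,117)]),'seat',place(p,[(0,0,10)]))
Xb=[(55,80,12),(55,-80,12),(-55,-80,12),(-55,80,12)]
# top crop: left=+y, up=+x
Ub=u([(63,262),(493,40),(657,340),(222,565),(508,225),(210,376)],7,(340,180))
Xb=[(55,80,12),(55,-80,12),(-55,-80,12),(-55,80,12),(0,-55,12),(0,55,12)]
q,f=fit([(t,Xb,Ub)],[543,-172,.5]);print('board',q.x,f(q.x).round(1).tolist())
print('fin',proj(t,place(q.x,[(30,0,52),(-30,0,52)]))*7-np.array([340,180])*7)
for n,c,z in(('mug',(515,243),85),('mill',(309,135),150),('jar',(118,235),110)): print(n,at_z(t,c,z))
E
```

```text
case [562.455 219.945   0.139]
case [563.882 221.445   0.138]
case [563.211 220.966   0.137]
[[-0.7, -0.5], [1.2, -0.7], [-2.7, -0.4], [-0.1, 0.6], [-1.0, 0.7], [-0.6, 0.4], [-0.8, -0.2], [-0.3, -1.6], [0.0, -0.5], [0.8, -0.8], [0.9, -0.1], [-0.9, 1.1]]
tab [416.651 200.897 127.5  ] 47.92821804718791 angle -0.003989318573086403
tab [416.186 203.997 127.5  ] 48.07919196030232 angle -0.06923456499013059
pivot [464.153 207.271  83.5  ] handle [[521.607 215.214 117.   ]] seat [[563.211 220.966  10.   ]]
board [ 544.045 -170.649    0.452] [0.1, 0.0, 0.1, 0.6, -0.3, -0.2, 0.1, -0.3, -0.1, -0.1, 0.1, 0.1]
fin [[330.913 191.918]
 [421.635 359.77 ]]
mug [ 481.613 -426.149   85.   ]
mill [706.092  11.063 150.   ]
jar [514.046 416.051 110.   ]
```

```bash
cat > plan.py <<'E'
import json,numpy as np
from scipy.spatial.transform import Rotation as Ro
def rot(yaw): return Ro.from_euler('xyz',[np.pi,0,yaw])
def plan(wps,start=None):
    """wps: (x,y,z,yaw,rows). Prints the rows per call, 3 decimals; remembers the commanded pose in cmd.json."""
    cur=np.array(start if start is not None else json.load(open('cmd.json')),float); poses=[]
    p=cur.copy()
    for w in wps:
        q=np.array(w[:4],float)
        for i in range(w[4]): poses.append(p+(q-p)*(i+1)/w[4])
        p=q
    for k in range(0,len(poses),5):
        dp,rt=[],[]
        for q in poses[k:k+5]:
            d=rot(cur[3]).inv().apply(q[:3]-cur[:3])/40; a=-np.degrees(q[3]-cur[3])/6
            dp.append([round(float(v),2)+0 for v in d]); rt.append([0,0,round(float(a),2)+0])
        print(json.dumps({'dp':dp,'rot':rt}))
        cur=np.r_[cur[:3]+rot(cur[3]).apply(np.array(dp[-1])*40),cur[3]-np.radians(rt[-1][2]*6)]
    json.dump(cur.tolist(),open('cmd.json','w')); print('end',cur.round(3).tolist())
E
python3 - <<'E'
from plan import *
plan([(419.5,201,190,3.278,14),(419.5,201,190,3.278,1)],[265.532,565.792,231.281,2.703])
plan([(419.5,201,102,3.278,5)])
E
```

```text
{"dp": [[-0.53, -0.47, 0.07], [-1.05, -0.95, 0.15], [-1.58, -1.42, 0.22], [-2.1, -1.89, 0.29], [-2.63, -2.36, 0.37]], "rot": [[0, 0, -0.39], [0, 0, -0.78], [0, 0, -1.18], [0, 0, -1.57], [0, 0, -1.96]]}
{"dp": [[-0.41, -0.57, 0.07], [-0.83, -1.14, 0.15], [-1.25, -1.71, 0.22], [-1.67, -2.29, 0.29], [-2.09, -2.86, 0.37]], "rot": [[0, 0, -0.39], [0, 0, -0.79], [0, 0, -1.18], [0, 0, -1.57], [0, 0, -1.96]]}
{"dp": [[-0.29, -0.64, 0.07], [-0.58, -1.28, 0.14], [-0.88, -1.93, 0.22], [-1.17, -2.57, 0.29], [-1.17, -2.57, 0.29]], "rot": [[0, 0, -0.39], [0, 0, -0.79], [0, 0, -1.18], [0, 0, -1.57], [0, 0, -1.57]]}
end [419.462, 200.948, 190.081, 3.278]
{"dp": [[0.0, 0.0, 0.44], [0.0, 0.0, 0.88], [0.0, 0.0, 1.32], [0.0, 0.0, 1.76], [0.0, 0.0, 2.2]], "rot": [[0, 0, 0.0], [0, 0, 0.0], [0, 0, 0.0], [0, 0, 0.0], [0, 0, 0.0]]}
end [419.462, 200.948, 102.081, 3.278]
```

Emit:
{"op": "play_rows", "data": {
  "dp": [
    [-0.53,-0.47,0.07],
    [-1.05,-0.95,0.15],
    [-1.58,-1.42,0.22],
    [-2.1,-1.89,0.29],
    [-2.63,-2.36,0.37]
  ],
  "rot": [
    [0,0,-0.39],
    [0,0,-0.78],
    [0,0,-1.18],
    [0,0,-1.57],
    [0,0,-1.96]
  ],
  "fingers": 0.6
}}

```text
clock: 0.52
eef_pos: [320.8, 434.3, 216.0]
tcp_rot: [-3.141, -0.0, 2.91]
contact_force: [-0.2, -0.4, 0.5]
opening: 0.602
grasp_force: 0.0
```

Emit:
{"op": "play_rows", "data": {
  "dp": [
    [-0.41,-0.57,0.07],
    [-0.83,-1.14,0.15],
    [-1.25,-1.71,0.22],
    [-1.67,-2.29,0.29],
    [-2.09,-2.86,0.37]
  ],
  "rot": [
    [0,0,-0.39],
    [0,0,-0.79],
    [0,0,-1.18],
    [0,0,-1.57],
    [0,0,-1.96]
  ]
}}

```text
clock: 0.93
eef_pos: [375.6, 303.6, 201.4]
tcp_rot: [-3.141, -0.0, 3.115]
contact_force: [0.8, -0.4, -0.4]
opening: 0.599
grasp_force: 0.0
```

Emit:
{"op": "play_rows", "data": {
  "dp": [
    [-0.29,-0.64,0.07],
    [-0.58,-1.28,0.14],
    [-0.88,-1.93,0.22],
    [-1.17,-2.57,0.29],
    [-1.17,-2.57,0.29]
  ],
  "rot": [
    [0,0,-0.39],
    [0,0,-0.79],
    [0,0,-1.18],
    [0,0,-1.57],
    [0,0,-1.57]
  ]
}}

```text
clock: 1.35
eef_pos: [420.1, 197.3, 189.4]
tcp_rot: [-3.14, -0.001, -3.005]
contact_force: [-0.2, 0.1, 0.1]
opening: 0.598
grasp_force: 0.0
```

Emit:
{"op": "play_rows", "data": {
  "dp": [
    [0,0,0.44],
    [0,0,0.88],
    [0,0,1.32],
    [0,0,1.76],
    [0,0,2.2]
  ],
  "rot": [
    [0,0,0],
    [0,0,0],
    [0,0,0],
    [0,0,0],
    [0,0,0]
  ]
}}

```text
clock: 1.77
eef_pos: [419.2, 201.2, 101.3]
tcp_rot: [3.141, -0.0, -3.006]
contact_force: [0.2, -0.6, -1.3]
opening: 0.599
grasp_force: 0.0
```

```bash
python3 - <<'E'
from h import *
d=grab('scene'); s=grab('top')
a=cv2.resize(d['color'][130:290,330:480],None,fx=3,fy=3,interpolation=2)
b=cv2.resize(s['color'][150:310,150:290],None,fx=3,fy=3,interpolation=2)
cv2.imwrite('pics/g1.png',np.hstack([a,b])[:,:799,::-1])
print(telemetry.sense()['eef_pos'],telemetry.sense()['contact_force'])
E
```

```text
[417.45783625 200.42164817  99.91697446] [-0.39736176  0.59100695  0.61247454]
```

View pics/g1.png

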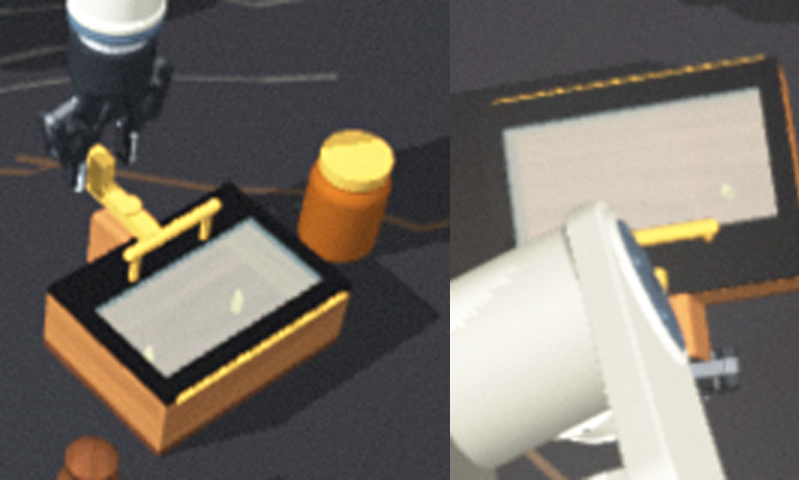

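The fingers straddle the tab, left panel (95,175). Next I close on it and swing it around the pivot.

```bash
python3 - <<'E'
from plan import *
P=np.array([464.15,207.27]);w=.137
def W(t):
    v=45*np.array([-np.cos(t),np.sin(t)]); return P+[np.cos(w)*v[0]-np.sin(w)*v[1],np.sin(w)*v[0]+np.cos(w)*v[1]]
plan([(*W(t),102.08,3.278-t,1) for t in np.linspace(0,1.5,21)[1:]])
E
```

```text
{"dp": [[-0.01, 0.09, 0.0], [-0.02, 0.17, 0.0], [-0.03, 0.26, 0.0], [-0.05, 0.34, 0.0], [-0.08, 0.42, 0.0]], "rot": [[0, 0, 0.72], [0, 0, 1.43], [0, 0, 2.15], [0, 0, 2.86], [0, 0, 3.58]]}
{"dp": [[-0.01, 0.08, 0.0], [-0.02, 0.16, 0.0], [-0.03, 0.25, 0.0], [-0.05, 0.33, 0.0], [-0.08, 0.41, 0.0]], "rot": [[0, 0, 0.72], [0, 0, 1.43], [0, 0, 2.15], [0, 0, 2.86], [0, 0, 3.58]]}
{"dp": [[0.0, 0.08, 0.0], [-0.01, 0.17, 0.0], [-0.03, 0.25, 0.0], [-0.05, 0.33, 0.0], [-0.08, 0.41, 0.0]], "rot": [[0, 0, 0.72], [0, 0, 1.43], [0, 0, 2.15], [0, 0, 2.87], [0, 0, 3.58]]}
{"dp": [[0.0, 0.09, 0.0], [-0.01, 0.17, 0.0], [-0.03, 0.25, 0.0], [-0.05, 0.33, 0.0], [-0.08, 0.41, 0.0]], "rot": [[0, 0, 0.72], [0, 0, 1.43], [0, 0, 2.15], [0, 0, 2.87], [0, 0, 3.58]]}
end [454.849, 251.122, 102.081, 1.778]
```

Emit:
{"op": "play_rows", "data": {
  "dp": [
    [0,0,0],
    [0,0,0],
    [0,0,0],
    [0,0,0],
    [0,0,0]
  ],
  "rot": [
    [0,0,0],
    [0,0,0],
    [0,0,0],
    [0,0,0],
    [0,0,0]
  ],
  "fingers": 0,
  "grip_force": 25
}}

```text
clock: 2.28
eef_pos: [420.0, 200.7, 103.2]
tcp_rot: [-3.141, 0.002, -3.006]
contact_force: [0.4, -4.5, 3.9]
opening: 0.19
grasp_force: 23.9
```

Emit:
{"op": "play_rows", "data": {
  "dp": [
    [-0.01,0.09,0],
    [-0.02,0.17,0],
    [-0.03,0.26,0],
    [-0.05,0.34,0],
    [-0.08,0.42,0]
  ],
  "rot": [
    [0,0,0.72],
    [0,0,1.43],
    [0,0,2.15],
    [0,0,2.86],
    [0,0,3.58]
  ]
}}

```text
clock: 2.7
eef_pos: [421.5, 217.5, 103.1]
tcp_rot: [-3.141, 0.003, 2.9]
contact_force: [5.3, -9.7, 1.4]
opening: 0.184
grasp_force: 25.2
```

Emit:
{"op": "play_rows", "data": {
  "dp": [
    [-0.01,0.08,0],
    [-0.02,0.16,0],
    [-0.03,0.25,0],
    [-0.05,0.33,0],
    [-0.08,0.41,0]
  ],
  "rot": [
    [0,0,0.72],
    [0,0,1.43],
    [0,0,2.15],
    [0,0,2.86],
    [0,0,3.58]
  ]
}}

```text
clock: 3.12
eef_pos: [428.9, 232.3, 103.1]
tcp_rot: [3.141, 0.003, 2.525]
contact_force: [4.2, -10.7, 1.7]
opening: 0.186
grasp_force: 23.8
```

Emit:
{"op": "play_rows", "data": {
  "dp": [
    [0,0.08,0],
    [-0.01,0.17,0],
    [-0.03,0.25,0],
    [-0.05,0.33,0],
    [-0.08,0.41,0]
  ],
  "rot": [
    [0,0,0.72],
    [0,0,1.43],
    [0,0,2.15],
    [0,0,2.87],
    [0,0,3.58]
  ]
}}

```text
clock: 3.53
eef_pos: [440.3, 243.1, 103.0]
tcp_rot: [-3.142, 0.003, 2.15]
contact_force: [3.8, -14.9, 3.7]
opening: 0.182
grasp_force: 24.2
```

Emit:
{"op": "play_rows", "data": {
  "dp": [
    [0,0.09,0],
    [-0.01,0.17,0],
    [-0.03,0.25,0],
    [-0.05,0.33,0],
    [-0.08,0.41,0]
  ],
  "rot": [
    [0,0,0.72],
    [0,0,1.43],
    [0,0,2.15],
    [0,0,2.87],
    [0,0,3.58]
  ]
}}

```text
clock: 3.95
eef_pos: [455.6, 249.4, 103.0]
tcp_rot: [3.141, 0.003, 1.776]
contact_force: [2.3, -13.4, 4.8]
opening: 0.182
grasp_force: 24.3
```

Emit:
{"op": "play_rows", "data": {
  "dp": [
    [0,0,0],
    [0,0,0],
    [0,0,0]
  ],
  "rot": [
    [0,0,0],
    [0,0,0],
    [0,0,0]
  ]
}}

```text
clock: 4.2
eef_pos: [455.5, 249.4, 103.0]
tcp_rot: [3.141, 0.003, 1.779]
contact_force: [3.6, -12.9, 4.4]
opening: 0.181
grasp_force: 24.5
```

```bash
python3 - <<'E'
from plan import *
plan([(454.85,251.12,165,1.778,3),(521.6,215.2,160,1.708,5),(521.6,215.2,160,1.708,2)])
plan([(521.6,215.2,98,1.708,5)])
E
```

```text
{"dp": [[0.0, 0.0, -0.52], [0.0, 0.0, -1.05], [0.0, 0.0, -1.57], [-0.24, 0.29, -1.55], [-0.49, 0.58, -1.52]], "rot": [[0, 0, 0.0], [0, 0, 0.0], [0, 0, 0.0], [0, 0, 0.14], [0, 0, 0.27]]}
{"dp": [[-0.24, 0.3, 0.02], [-0.47, 0.59, 0.05], [-0.71, 0.89, 0.07], [-0.71, 0.89, 0.07], [-0.71, 0.89, 0.07]], "rot": [[0, 0, 0.13], [0, 0, 0.27], [0, 0, 0.4], [0, 0, 0.4], [0, 0, 0.4]]}
end [521.683, 215.125, 160.081, 1.708]
{"dp": [[0.0, 0.0, 0.31], [0.0, 0.0, 0.62], [0.0, 0.0, 0.93], [0.0, 0.0, 1.24], [0.0, 0.0, 1.55]], "rot": [[0, 0, 0.0], [0, 0, 0.0], [0, 0, 0.0], [0, 0, 0.0], [0, 0, 0.0]]}
end [521.683, 215.125, 98.081, 1.708]
```

Emit:
{"op": "play_rows", "data": {
  "dp": [
    [0,0,0],
    [0,0,0],
    [0,0,0],
    [0,0,0]
  ],
  "rot": [
    [0,0,0],
    [0,0,0],
    [0,0,0],
    [0,0,0]
  ],
  "fingers": 0.42
}}

```text
clock: 4.53
eef_pos: [454.9, 251.4, 102.4]
tcp_rot: [3.141, -0.0, 1.778]
contact_force: [-0.0, 0.3, 0.0]
opening: 0.421
grasp_force: 0.0
```

Emit:
{"op": "play_rows", "data": {
  "dp": [
    [0,0,-0.52],
    [0,0,-1.05],
    [0,0,-1.57],
    [-0.24,0.29,-1.55],
    [-0.49,0.58,-1.52]
  ],
  "rot": [
    [0,0,0],
    [0,0,0],
    [0,0,0],
    [0,0,0.14],
    [0,0,0.27]
  ]
}}

```text
clock: 4.95
eef_pos: [482.7, 237.2, 164.2]
tcp_rot: [3.139, -0.001, 1.75]
contact_force: [0.1, -0.2, -0.3]
opening: 0.419
grasp_force: 0.0
```

Emit:
{"op": "play_rows", "data": {
  "dp": [
    [-0.24,0.3,0.02],
    [-0.47,0.59,0.05],
    [-0.71,0.89,0.07],
    [-0.71,0.89,0.07],
    [-0.71,0.89,0.07]
  ],
  "rot": [
    [0,0,0.13],
    [0,0,0.27],
    [0,0,0.4],
    [0,0,0.4],
    [0,0,0.4]
  ],
  "fingers": 0.5
}}

```text
clock: 5.37
eef_pos: [522.2, 214.1, 159.0]
tcp_rot: [-3.14, 0.0, 1.706]
contact_force: [-0.8, 0.6, 0.3]
opening: 0.5
grasp_force: 0.0
```

```bash
python3 - <<'E'
from h import *
d=grab('scene'); s=grab('top')
a=cv2.resize(d['color'][130:290,330:480],None,fx=3,fy=3,interpolation=2)
b=cv2.resize(s['color'][150:310,150:290],None,fx=3,fy=3,interpolation=2)
cv2.imwrite('pics/g2.png',np.hstack([a,b])[:,:799,::-1])
print(telemetry.sense()['eef_pos'],telemetry.sense()['contact_force'])
E
```

```text
[521.18464011 214.74275209 159.39916118] [ 0.37589004 -0.26044596  0.46598545]
```

View pics/g2.png

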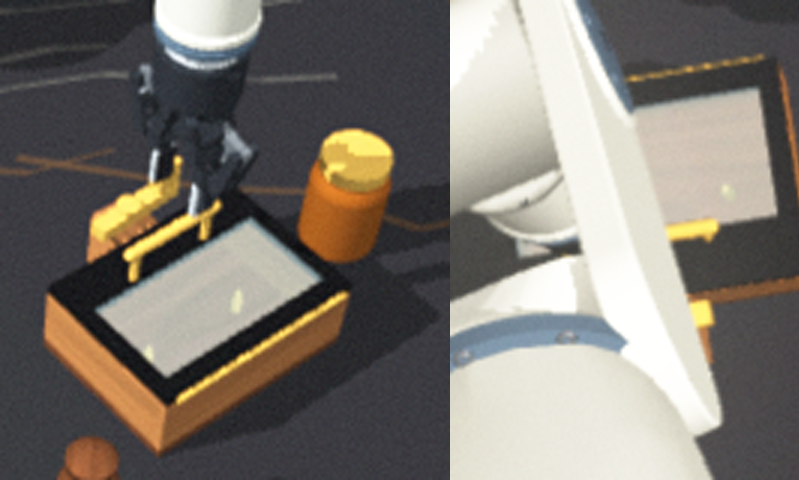

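The latch now lies along the case front (left panel, tongue at (100,225), tab at (178,170)). The fingers hang over the handle, so I descend and grip.

Emit:
{"op": "play_rows", "data": {
  "dp": [
    [0,0,0.31],
    [0,0,0.62],
    [0,0,0.93],
    [0,0,1.24],
    [0,0,1.55]
  ],
  "rot": [
    [0,0,0],
    [0,0,0],
    [0,0,0],
    [0,0,0],
    [0,0,0]
  ]
}}

```text
clock: 5.88
eef_pos: [521.1, 215.4, 97.5]
tcp_rot: [-3.141, -0.0, 1.709]
contact_force: [0.3, -0.6, 0.3]
opening: 0.498
grasp_force: 0.0
```

Emit:
{"op": "play_rows", "data": {
  "dp": [
    [0,0,0],
    [0,0,0],
    [0,0,0],
    [0,0,0],
    [0,0,0]
  ],
  "rot": [
    [0,0,0],
    [0,0,0],
    [0,0,0],
    [0,0,0],
    [0,0,0]
  ],
  "fingers": 0,
  "grip_force": 40
}}

```text
clock: 6.3
eef_pos: [521.9, 215.3, 98.5]
tcp_rot: [3.141, -0.0, 1.708]
contact_force: [0.1, 1.6, -3.9]
opening: 0.116
grasp_force: 39.0
```

```bash
python3 - <<'E'
from plan import *
c=json.load(open('cmd.json'));w=.137;h=np.array([np.cos(w),np.sin(w)])
# start from the commanded pose; arc about the hinge, tool upright
def W(t): return (*(np.array(c[:2])+h*(122-130.03*np.cos(.3534+t))),c[2]-45+130.03*np.sin(.3534+t),1.708)
plan([(*W(t),1) for t in np.linspace(0,1.5,31)[1:]])
E
```

```text
{"dp": [[0.0, 0.06, -0.15], [0.0, 0.13, -0.3], [0.0, 0.2, -0.44], [0.0, 0.28, -0.58], [0.0, 0.37, -0.72]], "rot": [[0, 0, 0.0], [0, 0, 0.0], [0, 0, 0.0], [0, 0, 0.0], [0, 0, 0.0]]}
{"dp": [[0.0, 0.1, -0.13], [0.0, 0.2, -0.26], [0.0, 0.31, -0.38], [0.0, 0.42, -0.49], [0.0, 0.54, -0.6]], "rot": [[0, 0, 0.0], [0, 0, 0.0], [0, 0, 0.0], [0, 0, 0.0], [0, 0, 0.0]]}
{"dp": [[0.0, 0.13, -0.11], [0.0, 0.26, -0.21], [0.0, 0.39, -0.3], [0.0, 0.53, -0.38], [0.0, 0.68, -0.46]], "rot": [[0, 0, 0.0], [0, 0, 0.0], [0, 0, 0.0], [0, 0, 0.0], [0, 0, 0.0]]}
{"dp": [[0.0, 0.14, -0.07], [0.0, 0.29, -0.13], [0.0, 0.45, -0.18], [0.0, 0.6, -0.23], [0.0, 0.76, -0.27]], "rot": [[0, 0, 0.0], [0, 0, 0.0], [0, 0, 0.0], [0, 0, 0.0], [0, 0, 0.0]]}
{"dp": [[0.0, 0.16, -0.03], [0.0, 0.32, -0.05], [0.0, 0.48, -0.07], [0.0, 0.64, -0.08], [0.0, 0.81, -0.07]], "rot": [[0, 0, 0.0], [0, 0, 0.0], [0, 0, 0.0], [0, 0, 0.0], [0, 0, 0.0]]}
{"dp": [[0.0, 0.16, 0.01], [0.0, 0.32, 0.02], [0.0, 0.48, 0.05], [0.0, 0.64, 0.08], [0.0, 0.8, 0.12]], "rot": [[0, 0, 0.0], [0, 0, 0.0], [0, 0, 0.0], [0, 0, 0.0], [0, 0, 0.0]]}
end [678.591, 236.815, 178.081, 1.708]
```

Emit:
{"op": "play_rows", "data": {
  "dp": [
    [0,0.06,-0.15],
    [0,0.13,-0.3],
    [0,0.2,-0.44],
    [0,0.28,-0.58],
    [0,0.37,-0.72]
  ],
  "rot": [
    [0,0,0],
    [0,0,0],
    [0,0,0],
    [0,0,0],
    [0,0,0]
  ]
}}

```text
clock: 6.72
eef_pos: [536.0, 217.2, 127.5]
tcp_rot: [-3.141, -0.0, 1.708]
contact_force: [-2.5, 3.5, -6.2]
opening: 0.109
grasp_force: 38.9
```

Emit:
{"op": "play_rows", "data": {
  "dp": [
    [0,0.1,-0.13],
    [0,0.2,-0.26],
    [0,0.31,-0.38],
    [0,0.42,-0.49],
    [0,0.54,-0.6]
  ],
  "rot": [
    [0,0,0],
    [0,0,0],
    [0,0,0],
    [0,0,0],
    [0,0,0]
  ]
}}

```text
clock: 7.13
eef_pos: [555.5, 220.0, 151.3]
tcp_rot: [-3.136, -0.0, 1.708]
contact_force: [-9.9, 4.2, 1.1]
opening: 0.108
grasp_force: 39.2
```

Emit:
{"op": "play_rows", "data": {
  "dp": [
    [0,0.13,-0.11],
    [0,0.26,-0.21],
    [0,0.39,-0.3],
    [0,0.53,-0.38],
    [0,0.68,-0.46]
  ],
  "rot": [
    [0,0,0],
    [0,0,0],
    [0,0,0],
    [0,0,0],
    [0,0,0]
  ]
}}

```text
clock: 7.55
eef_pos: [581.7, 223.8, 171.1]
tcp_rot: [-3.135, -0.0, 1.708]
contact_force: [-17.6, 1.9, 18.5]
opening: 0.112
grasp_force: 40.0
```

Emit:
{"op": "play_rows", "data": {
  "dp": [
    [0,0.14,-0.07],
    [0,0.29,-0.13],
    [0,0.45,-0.18],
    [0,0.6,-0.23],
    [0,0.76,-0.27]
  ],
  "rot": [
    [0,0,0],
    [0,0,0],
    [0,0,0],
    [0,0,0],
    [0,0,0]
  ]
}}

```text
clock: 7.97
eef_pos: [614.2, 228.4, 182.2]
tcp_rot: [-3.14, -0.001, 1.708]
contact_force: [-7.0, 4.2, 3.8]
opening: 0.113
grasp_force: 40.8
```

```bash
python3 - <<'E'
from h import *
d=grab('scene'); s=grab('top')
a=cv2.resize(d['color'][90:290,330:480],None,fx=3,fy=3,interpolation=2)
b=cv2.resize(s['color'][110:310,150:266],None,fx=3,fy=3,interpolation=2)
cv2.imwrite('pics/g3.png',np.hstack([a,b])[:,:799,::-1])
E
```

```text
(no output)
```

View pics/g3.png

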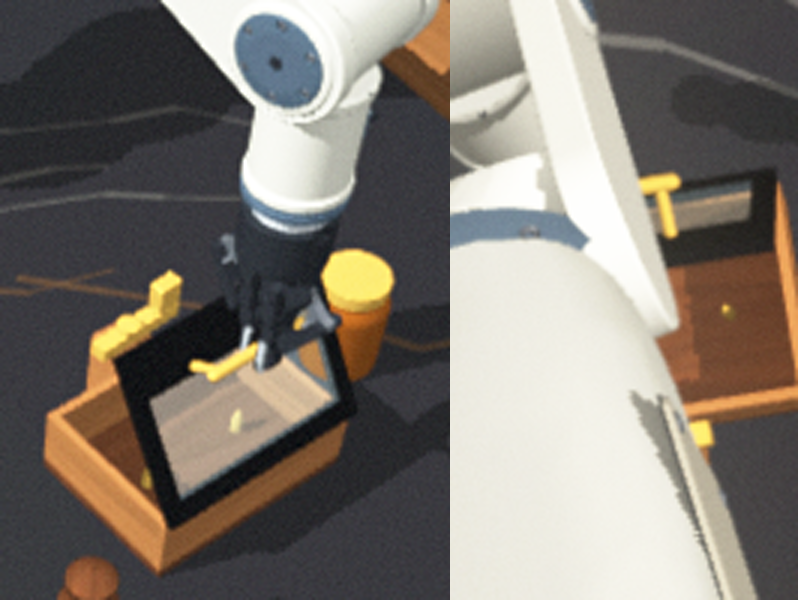

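The lid is about 1 rad open and the bar (left panel (230,362)) is still held, so I carry on.

Emit:
{"op": "play_rows", "data": {
  "dp": [
    [0,0.16,-0.03],
    [0,0.32,-0.05],
    [0,0.48,-0.07],
    [0,0.64,-0.08],
    [0,0.81,-0.07]
  ],
  "rot": [
    [0,0,0],
    [0,0,0],
    [0,0,0],
    [0,0,0],
    [0,0,0]
  ]
}}

```text
clock: 8.48
eef_pos: [646.9, 232.8, 185.1]
tcp_rot: [3.141, -0.001, 1.708]
contact_force: [-6.4, 3.1, 8.0]
opening: 0.109
grasp_force: 41.1
```

Emit:
{"op": "play_rows", "data": {
  "dp": [
    [0,0.16,0.01],
    [0,0.32,0.02],
    [0,0.48,0.05],
    [0,0.64,0.08],
    [0,0.8,0.12]
  ],
  "rot": [
    [0,0,0],
    [0,0,0],
    [0,0,0],
    [0,0,0],
    [0,0,0]
  ]
}}

```text
clock: 8.9
eef_pos: [678.0, 237.1, 180.5]
tcp_rot: [-3.14, -0.001, 1.708]
contact_force: [-15.7, 0.8, 23.2]
opening: 0.107
grasp_force: 49.0
```

```bash
python3 - <<'E'
from plan import *
plan([(678.59,236.82,340,1.708,9),(678.59,236.82,340,1.708,1)])
plan([(544,-170.6,250,0.452,19),(544,-170.6,250,.452,1)])
plan([(544,-170.6,130,0.452,5)])
E
```

```text
{"dp": [[0.0, 0.0, -0.45], [0.0, 0.0, -0.9], [0.0, 0.0, -1.35], [0.0, 0.0, -1.8], [0.0, 0.0, -2.25]], "rot": [[0, 0, 0.0], [0, 0, 0.0], [0, 0, 0.0], [0, 0, 0.0], [0, 0, 0.0]]}
{"dp": [[0.0, 0.0, -0.45], [0.0, 0.0, -0.9], [0.0, 0.0, -1.35], [0.0, 0.0, -1.8], [0.0, 0.0, -1.8]], "rot": [[0, 0, 0.0], [0, 0, 0.0], [0, 0, 0.0], [0, 0, 0.0], [0, 0, 0.0]]}
end [678.591, 236.815, 340.081, 1.708]
{"dp": [[-0.51, -0.25, 0.12], [-1.01, -0.5, 0.24], [-1.52, -0.75, 0.36], [-2.03, -1.0, 0.47], [-2.53, -1.24, 0.59]], "rot": [[0, 0, 0.63], [0, 0, 1.26], [0, 0, 1.89], [0, 0, 2.53], [0, 0, 3.16]]}
{"dp": [[-0.57, -0.07, 0.12], [-1.13, -0.14, 0.24], [-1.69, -0.21, 0.36], [-2.25, -0.29, 0.48], [-2.81, -0.36, 0.6]], "rot": [[0, 0, 0.63], [0, 0, 1.26], [0, 0, 1.89], [0, 0, 2.52], [0, 0, 3.15]]}
{"dp": [[-0.55, 0.12, 0.11], [-1.1, 0.23, 0.23], [-1.65, 0.35, 0.35], [-2.21, 0.46, 0.47], [-2.76, 0.58, 0.59]], "rot": [[0, 0, 0.63], [0, 0, 1.27], [0, 0, 1.9], [0, 0, 2.53], [0, 0, 3.16]]}
{"dp": [[-0.49, 0.28, 0.12], [-0.97, 0.57, 0.23], [-1.46, 0.86, 0.35], [-1.94, 1.15, 0.47], [-1.94, 1.15, 0.47]], "rot": [[0, 0, 0.63], [0, 0, 1.26], [0, 0, 1.89], [0, 0, 2.53], [0, 0, 2.53]]}
end [544.165, -170.623, 250.081, 0.452]
{"dp": [[0.0, 0.0, 0.6], [0.0, 0.0, 1.2], [0.0, 0.0, 1.8], [0.0, 0.0, 2.4], [0.0, 0.0, 3.0]], "rot": [[0, 0, 0.0], [0, 0, 0.0], [0, 0, 0.0], [0, 0, 0.0], [0, 0, 0.0]]}
end [544.165, -170.623, 130.081, 0.452]
```

Emit:
{"op": "play_rows", "data": {
  "dp": [
    [0,0,0],
    [0,0,0],
    [0,0,0],
    [0,0,0]
  ],
  "rot": [
    [0,0,0],
    [0,0,0],
    [0,0,0],
    [0,0,0]
  ],
  "fingers": 0.28
}}

```text
clock: 9.23
eef_pos: [679.9, 236.6, 180.0]
tcp_rot: [3.138, 0.0, 1.708]
contact_force: [1.2, 0.7, 6.7]
opening: 0.281
grasp_force: 1.1
```

Emit:
{"op": "play_rows", "data": {
  "dp": [
    [0,0,-0.1],
    [0,0,-0.2],
    [0,0,-0.3]
  ],
  "rot": [
    [0,0,0],
    [0,0,0],
    [0,0,0]
  ]
}}

```text
clock: 9.48
eef_pos: [678.4, 236.4, 190.5]
tcp_rot: [-3.141, 0.0, 1.708]
contact_force: [-0.6, 0.8, 0.1]
opening: 0.28
grasp_force: 0.0
```

Free. I shorten the second lift call to allow for the 12 mm already raised.

Emit:
{"op": "play_rows", "data": {
  "dp": [
    [0,0,-0.35],
    [0,0,-0.7],
    [0,0,-1.15],
    [0,0,-1.6],
    [0,0,-2.05]
  ],
  "rot": [
    [0,0,0],
    [0,0,0],
    [0,0,0],
    [0,0,0],
    [0,0,0]
  ]
}}

```text
clock: 9.9
eef_pos: [678.7, 236.8, 274.6]
tcp_rot: [3.14, -0.0, 1.708]
contact_force: [0.1, -0.6, 0.0]
opening: 0.278
grasp_force: 0.0
```

Emit:
{"op": "play_rows", "data": {
  "dp": [
    [0,0,-0.45],
    [0,0,-0.9],
    [0,0,-1.35],
    [0,0,-1.7],
    [0,0,-1.7]
  ],
  "rot": [
    [0,0,0],
    [0,0,0],
    [0,0,0],
    [0,0,0],
    [0,0,0]
  ]
}}

```text
clock: 10.32
eef_pos: [679.8, 237.2, 345.6]
tcp_rot: [3.135, -0.001, 1.708]
contact_force: [0.5, 0.8, 0.9]
opening: 0.284
grasp_force: 0.0
```

Emit:
{"op": "play_rows", "data": {
  "dp": [
    [-0.51,-0.25,0.12],
    [-1.01,-0.5,0.24],
    [-1.52,-0.75,0.36],
    [-2.03,-1.0,0.47],
    [-2.53,-1.24,0.59]
  ],
  "rot": [
    [0,0,0.63],
    [0,0,1.26],
    [0,0,1.89],
    [0,0,2.53],
    [0,0,3.16]
  ],
  "fingers": 0.7
}}

```text
clock: 10.73
eef_pos: [642.5, 128.7, 316.3]
tcp_rot: [-3.141, 0.0, 1.374]
contact_force: [-0.1, 0.8, 0.9]
opening: 0.694
grasp_force: 0.0
```

Emit:
{"op": "play_rows", "data": {
  "dp": [
    [-0.57,-0.07,0.12],
    [-1.13,-0.14,0.24],
    [-1.69,-0.21,0.36],
    [-2.25,-0.29,0.48],
    [-2.81,-0.36,0.6]
  ],
  "rot": [
    [0,0,0.63],
    [0,0,1.26],
    [0,0,1.89],
    [0,0,2.52],
    [0,0,3.15]
  ]
}}

```text
clock: 11.15
eef_pos: [606.7, 21.2, 292.3]
tcp_rot: [-3.141, 0.0, 1.044]
contact_force: [1.1, 0.3, 0.1]
opening: 0.698
grasp_force: 0.0
```

Emit:
{"op": "play_rows", "data": {
  "dp": [
    [-0.55,0.12,0.11],
    [-1.1,0.23,0.23],
    [-1.65,0.35,0.35],
    [-2.21,0.46,0.47],
    [-2.76,0.58,0.59]
  ],
  "rot": [
    [0,0,0.63],
    [0,0,1.27],
    [0,0,1.9],
    [0,0,2.53],
    [0,0,3.16]
  ]
}}

```text
clock: 11.57
eef_pos: [571.6, -86.0, 268.7]
tcp_rot: [3.142, 0.0, 0.713]
contact_force: [0.6, 0.2, 0.6]
opening: 0.704
grasp_force: 0.0
```

Emit:
{"op": "play_rows", "data": {
  "dp": [
    [-0.49,0.28,0.12],
    [-0.97,0.57,0.23],
    [-1.46,0.86,0.35],
    [-1.94,1.15,0.47],
    [-1.94,1.15,0.47]
  ],
  "rot": [
    [0,0,0.63],
    [0,0,1.26],
    [0,0,1.89],
    [0,0,2.53],
    [0,0,2.53]
  ]
}}

```text
clock: 11.98
eef_pos: [542.2, -173.5, 249.2]
tcp_rot: [-3.142, 0.002, 0.446]
contact_force: [-0.6, 0.0, -0.3]
opening: 0.699
grasp_force: 0.0
```

```bash
python3 - <<'E'
from h import *
import pickle
d=grab('scene'); s=grab('top'); pickle.dump((d,s),open('d1.pkl','wb'))
print(telemetry.sense()['eef_pos'])
a=cv2.resize(d['color'][100:330,150:480],None,fx=2.4,fy=2.4,interpolation=2)[:,:792]
cv2.imwrite('pics/g4.png',a[:,:,::-1])
crop(s,'g4t.png',140,130,300,290,3.7)
E
```

```text
[ 543.58183658 -171.11220712  249.99642092]
```

View pics/g4t.png

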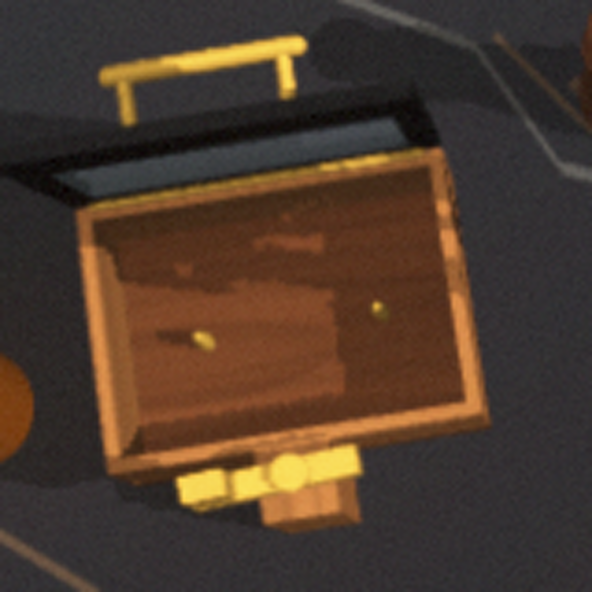

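The lid stands open past upright-ish, with its handle at crop (107,77)-(300,45). The pins are visible at (203,341) and (379,309) and the latch lies along the front. I'll refine the pins and board holes numerically.

```bash
python3 - <<'E'
from fit import *
import pickle
np.set_printoptions(suppress=True,precision=2)
D=pickle.load(open('d0.pkl','rb'));d1,s1=pickle.load(open('d1.pkl','rb'))
u=lambda c,s,o:(np.array(c,float)+.5)/s-.5+np.array(o)
# pins in top view
hsv=cv2.cvtColor(s1['color'],cv2.COLOR_RGB2HSV)
m=cv2.inRange(hsv,(20,110,110),(40,255,255))
pins=[]
for c in ((203,341),(379,309)):
    p=u(c,3.7,(140,130)).round().astype(int); w=m[p[1]-7:p[1]+8,p[0]-7:p[0]+8]
    ys,xs=np.nonzero(w); pins.append((xs.mean()+p[0]-7,ys.mean()+p[1]-7)); print('pin px',pins[-1],len(xs),'at z22',at_z(s1,pins[-1],22))
rim=u([(488,411),(445,150),(80,209),(108,462)],3.7,(140,130))
Xr=[(-80,-110,70),(80,-110,70),(80,110,70),(-80,110,70)]
q,f=fit([(s1,Xr,rim)],[563,221,.137]);print('rim',q.x,f(q.x))
q,f=fit([(s1,[(0,55,22),(0,-55,22)],pins)],[563,221,.137]);print('pins',q.x,f(q.x))
p=q.x
hn=u([(107,77),(300,45)],3.7,(140,130))
g=lambda t:[(80-130.03*np.cos(.3534+t),y,72+130.03*np.sin(.3534+t)) for y in(50,-50)]
for t in(1.3,1.4,1.5,1.6): print('lid',t,(proj(s1,place(p,g(t)))-hn).ravel())
# holes, both cameras
b=[544.05,-170.65,.452]
for n in('top','scene'):
    d=D[n]; g=cv2.cvtColor(d['color'],cv2.COLOR_RGB2GRAY).astype(float)
    for X in ((0,55,9),(0,-55,9)):
        e=proj(d,place(b,[X]))[0]; i=e.round().astype(int); w=g[i[1]-6:i[1]+7,i[0]-6:i[0]+7]
        k=np.clip(np.median(w)-25-w,0,None); yy,xx=np.mgrid[-6:7,-6:7]
        c=i+np.array([(k*xx).sum(),(k*yy).sum()])/max(k.sum(),1e-9); print(n,X,'px',c,'resid',c-e, at_z(d,c,9)-place(b,[X])[0])
E
```

```text
pin px (np.float64(194.63636363636363), np.float64(221.45454545454547)) 11 at z22 [554.63 273.73  22.  ]
pin px (np.float64(241.5), np.float64(212.5)) 4 at z22 [572.6  167.28  22.  ]
rim [564.21 218.16   0.13] [-1.05  0.36  0.19 -0.72  0.02 -1.03  0.62  2.3 ]
pins [563.62 220.51   0.17] [-0.45  0.06  0.45 -0.07]
lid 1.3 [-0.04  9.58 -1.81  8.49]
lid 1.4 [-0.69  3.59 -2.67  2.53]
lid 1.5 [-1.14 -2.03 -3.38 -3.05]
lid 1.6 [-1.38 -7.21 -3.93 -8.18]
top (0, 55, 9) px [369.61 233.35] resid [ 0.04 -0.23] [ 0.52 -0.11  0.  ]
top (0, -55, 9) px [411.98 211.79] resid [ 0.17 -0.11] [ 0.24 -0.39  0.  ]
scene (0, 55, 9) px [275.65 279.47] resid [0.04 0.73] [ 2.18 -0.96  0.  ]
scene (0, -55, 9) px [249.05 307.64] resid [0.13 0.07] [0.34 0.21 0.  ]
```

```bash
python3 - <<'E'
from plan import *
plan([(544.4,-170.8,130,.452,4),(544.4,-170.8,19,.452,9),(544.4,-170.8,19,.452,2)],[544.165,-170.623,250.081,.452])
E
```

```text
{"dp": [[0.0, 0.0, 0.75], [0.0, 0.0, 1.5], [0.0, 0.0, 2.25], [0.0, 0.01, 3.0], [0.0, 0.01, 3.31]], "rot": [[0, 0, 0.0], [0, 0, 0.0], [0, 0, 0.0], [0, 0, 0.0], [0, 0, 0.0]]}
{"dp": [[0.0, 0.0, 0.31], [0.0, 0.0, 0.62], [0.0, 0.0, 0.93], [0.0, 0.0, 1.23], [0.0, 0.0, 1.54]], "rot": [[0, 0, 0.0], [0, 0, 0.0], [0, 0, 0.0], [0, 0, 0.0], [0, 0, 0.0]]}
{"dp": [[0.0, 0.0, 0.31], [0.0, 0.0, 0.62], [0.0, 0.0, 0.93], [0.0, 0.0, 0.93], [0.0, 0.0, 0.93]], "rot": [[0, 0, 0.0], [0, 0, 0.0], [0, 0, 0.0], [0, 0, 0.0], [0, 0, 0.0]]}
end [544.34, -170.983, 18.881, 0.452]
```

Emit:
{"op": "play_rows", "data": {
  "dp": [
    [0,0,0.75],
    [0,0,1.5],
    [0,0,2.25],
    [0,0.01,3.0],
    [0,0.01,3.31]
  ],
  "rot": [
    [0,0,0],
    [0,0,0],
    [0,0,0],
    [0,0,0],
    [0,0,0]
  ]
}}

```text
clock: 12.5
eef_pos: [542.6, -169.4, 114.5]
tcp_rot: [-3.139, 0.003, 0.453]
contact_force: [-0.1, 0.3, 0.2]
opening: 0.701
grasp_force: 0.0
```

Emit:
{"op": "play_rows", "data": {
  "dp": [
    [0,0,0.31],
    [0,0,0.62],
    [0,0,0.93],
    [0,0,1.23],
    [0,0,1.54]
  ],
  "rot": [
    [0,0,0],
    [0,0,0],
    [0,0,0],
    [0,0,0],
    [0,0,0]
  ]
}}

```text
clock: 12.92
eef_pos: [544.9, -171.2, 55.8]
tcp_rot: [3.141, -0.001, 0.451]
contact_force: [-0.0, 0.6, -0.1]
opening: 0.704
grasp_force: 0.0
```

Emit:
{"op": "play_rows", "data": {
  "dp": [
    [0,0,0.31],
    [0,0,0.62],
    [0,0,0.93],
    [0,0,0.93],
    [0,0,0.93]
  ],
  "rot": [
    [0,0,0],
    [0,0,0],
    [0,0,0],
    [0,0,0],
    [0,0,0]
  ]
}}

```text
clock: 13.33
eef_pos: [543.6, -170.9, 18.0]
tcp_rot: [-3.14, 0.001, 0.451]
contact_force: [-0.7, -0.2, -0.1]
opening: 0.696
grasp_force: 0.0
```

Emit:
{"op": "play_rows", "data": {
  "dp": [
    [0,0,0],
    [0,0,0],
    [0,0,0],
    [0,0,0],
    [0,0,0]
  ],
  "rot": [
    [0,0,0],
    [0,0,0],
    [0,0,0],
    [0,0,0],
    [0,0,0]
  ],
  "fingers": 0,
  "grip_force": 60
}}

```text
clock: 13.75
eef_pos: [544.7, -171.2, 19.7]
tcp_rot: [3.141, -0.001, 0.451]
contact_force: [-0.5, 1.3, 6.4]
opening: 0.153
grasp_force: 59.6
```

Emit:
{"op": "play_rows", "data": {
  "dp": [
    [0,0,0],
    [0,0,0],
    [0,0,0]
  ],
  "rot": [
    [0,0,0],
    [0,0,0],
    [0,0,0]
  ]
}}

```text
clock: 14.0
eef_pos: [544.7, -171.2, 19.7]
tcp_rot: [3.141, -0.001, 0.451]
contact_force: [-0.4, -0.5, 6.0]
opening: 0.152
grasp_force: 59.6
```

```bash
python3 - <<'E'
from plan import *
from rig import telemetry
# carry: lift, swing over with underside about 140 up, then hover (underside 45 above seat)
s=(563.4,220.3)
plan([(544.34,-170.98,160,.452,8),(535,20,170,.3,10),(*s,170,.138,10),(*s,170,.138,2)])
E
```

```text
{"dp": [[0.0, 0.0, -0.44], [0.0, 0.0, -0.88], [0.0, 0.0, -1.32], [0.0, 0.0, -1.76], [0.0, 0.0, -2.2]], "rot": [[0, 0, 0.0], [0, 0, 0.0], [0, 0, 0.0], [0, 0, 0.0], [0, 0, 0.0]]}
{"dp": [[0.0, 0.0, -0.45], [0.0, 0.0, -0.89], [0.0, 0.0, -1.33], [0.19, -0.44, -1.35], [0.38, -0.88, -1.38]], "rot": [[0, 0, 0.0], [0, 0, 0.0], [0, 0, 0.0], [0, 0, 0.15], [0, 0, 0.29]]}
{"dp": [[0.17, -0.44, -0.02], [0.34, -0.89, -0.05], [0.52, -1.33, -0.07], [0.69, -1.78, -0.1], [0.87, -2.23, -0.12]], "rot": [[0, 0, 0.15], [0, 0, 0.29], [0, 0, 0.44], [0, 0, 0.58], [0, 0, 0.73]]}
{"dp": [[0.14, -0.45, -0.03], [0.28, -0.91, -0.05], [0.41, -1.37, -0.08], [0.65, -1.81, -0.08], [0.89, -2.26, -0.08]], "rot": [[0, 0, 0.14], [0, 0, 0.29], [0, 0, 0.43], [0, 0, 0.59], [0, 0, 0.74]]}
{"dp": [[0.2, -0.46, 0.0], [0.4, -0.93, 0.0], [0.6, -1.39, 0.0], [0.8, -1.86, 0.0], [1.0, -2.32, 0.0]], "rot": [[0, 0, 0.16], [0, 0, 0.31], [0, 0, 0.46], [0, 0, 0.62], [0, 0, 0.77]]}
{"dp": [[0.16, -0.48, 0.0], [0.33, -0.96, 0.0], [0.49, -1.44, 0.0], [0.49, -1.44, 0.0], [0.49, -1.44, 0.0]], "rot": [[0, 0, 0.16], [0, 0, 0.31], [0, 0, 0.47], [0, 0, 0.47], [0, 0, 0.47]]}
end [563.373, 220.38, 170.081, 0.138]
```

Emit:
{"op": "play_rows", "data": {
  "dp": [
    [0,0,-0.44],
    [0,0,-0.88],
    [0,0,-1.32],
    [0,0,-1.76],
    [0,0,-2.2]
  ],
  "rot": [
    [0,0,0],
    [0,0,0],
    [0,0,0],
    [0,0,0],
    [0,0,0]
  ]
}}

```text
clock: 14.42
eef_pos: [543.6, -170.9, 107.4]
tcp_rot: [-3.141, 0.001, 0.451]
contact_force: [0.5, -0.5, -3.2]
opening: 0.153
grasp_force: 59.0
```

Emit:
{"op": "play_rows", "data": {
  "dp": [
    [0,0,-0.45],
    [0,0,-0.89],
    [0,0,-1.33],
    [0.19,-0.44,-1.35],
    [0.38,-0.88,-1.38]
  ],
  "rot": [
    [0,0,0],
    [0,0,0],
    [0,0,0],
    [0,0,0.15],
    [0,0,0.29]
  ]
}}

```text
clock: 14.83
eef_pos: [542.8, -133.0, 163.1]
tcp_rot: [3.14, -0.001, 0.419]
contact_force: [0.0, -0.4, -3.1]
opening: 0.156
grasp_force: 59.2
```

Emit:
{"op": "play_rows", "data": {
  "dp": [
    [0.17,-0.44,-0.02],
    [0.34,-0.89,-0.05],
    [0.52,-1.33,-0.07],
    [0.69,-1.78,-0.1],
    [0.87,-2.23,-0.12]
  ],
  "rot": [
    [0,0,0.15],
    [0,0,0.29],
    [0,0,0.44],
    [0,0,0.58],
    [0,0,0.73]
  ]
}}

```text
clock: 15.25
eef_pos: [537.1, -36.2, 166.7]
tcp_rot: [-3.141, 0.001, 0.344]
contact_force: [0.7, -0.1, -3.3]
opening: 0.155
grasp_force: 59.2
```

Emit:
{"op": "play_rows", "data": {
  "dp": [
    [0.14,-0.45,-0.03],
    [0.28,-0.91,-0.05],
    [0.41,-1.37,-0.08],
    [0.65,-1.81,-0.08],
    [0.89,-2.26,-0.08]
  ],
  "rot": [
    [0,0,0.14],
    [0,0,0.29],
    [0,0,0.43],
    [0,0,0.59],
    [0,0,0.74]
  ]
}}

```text
clock: 15.67
eef_pos: [540.1, 60.9, 169.9]
tcp_rot: [-3.141, 0.001, 0.266]
contact_force: [-0.5, -1.1, -3.7]
opening: 0.156
grasp_force: 59.2
```

Emit:
{"op": "play_rows", "data": {
  "dp": [
    [0.2,-0.46,0],
    [0.4,-0.93,0],
    [0.6,-1.39,0],
    [0.8,-1.86,0],
    [1.0,-2.32,0]
  ],
  "rot": [
    [0,0,0.16],
    [0,0,0.31],
    [0,0,0.46],
    [0,0,0.62],
    [0,0,0.77]
  ]
}}

```text
clock: 16.08
eef_pos: [554.4, 161.0, 169.7]
tcp_rot: [3.141, 0.001, 0.186]
contact_force: [0.8, -0.7, -2.8]
opening: 0.155
grasp_force: 59.1
```

Emit:
{"op": "play_rows", "data": {
  "dp": [
    [0.16,-0.48,0],
    [0.33,-0.96,0],
    [0.49,-1.44,0],
    [0.49,-1.44,0],
    [0.49,-1.44,0]
  ],
  "rot": [
    [0,0,0.16],
    [0,0,0.31],
    [0,0,0.47],
    [0,0,0.47],
    [0,0,0.47]
  ]
}}

```text
clock: 16.5
eef_pos: [562.9, 220.9, 169.5]
tcp_rot: [3.141, 0.001, 0.139]
contact_force: [-0.1, -0.4, -3.6]
opening: 0.155
grasp_force: 59.4
```

```bash
python3 - <<'E'
from h import *
import pickle
d=grab('scene');s=grab('top');pickle.dump((d,s),open('d2.pkl','wb'))
a=cv2.resize(d['color'][120:290,320:465],None,fx=2.7,fy=2.7,interpolation=2)
b=cv2.resize(s['color'][130:300,140:285],None,fx=2.7,fy=2.7,interpolation=2)
cv2.imwrite('pics/g5.png',np.hstack([a,b])[:,:,::-1])
print(telemetry.sense())
E
```

```text
{'clock': 16.6, 'qpos': array([ 3.69783453e-01,  3.85594539e-01,  1.73470869e+00, -3.82565386e-04,
        1.02258600e+00,  1.80310436e+00]), 'qvel': array([-0.01036893, -0.0049461 ,  0.00161493,  0.00262719, -0.00063093,
        0.00170632]), 'joint_efforts': array([ 8.20074230e-01, -6.16305757e+01, -3.28961456e+01,  5.85485750e-02,
       -4.15544969e-02,  1.68878288e-02]), 'eef_pos': array([562.85913437, 219.66085129, 169.64332742]), 'tcp_rot': array([3.14097666e+00, 1.18666536e-03, 1.37674644e-01]), 'contact_force': array([-0.42727579,  0.15084503, -3.18363041]), 'wrist_torque': array([-0.07363202,  0.01020478,  0.01463653]), 'grasp_force': 59.355844259262085, 'opening': 0.1555624508963041}
```

Emit:
{"op": "play_rows", "data": {
  "dp": [
    [0,0,0.5],
    [0,0,1.0],
    [0,0,1.5],
    [0,0,2.0],
    [0,0,2.25]
  ],
  "rot": [
    [0,0,0],
    [0,0,0],
    [0,0,0],
    [0,0,0],
    [0,0,0]
  ]
}}

```text
clock: 17.02
eef_pos: [562.0, 218.7, 77.8]
tcp_rot: [3.141, 0.003, 0.136]
contact_force: [-1.7, 0.2, -4.5]
opening: 0.155
grasp_force: 59.3
```

Emit:
{"op": "play_rows", "data": {
  "dp": [
    [0,0,0.2],
    [0,0,0.4],
    [0,0,0.5],
    [0,0,0.5]
  ],
  "rot": [
    [0,0,0],
    [0,0,0],
    [0,0,0],
    [0,0,0]
  ]
}}

```text
clock: 17.35
eef_pos: [563.4, 220.1, 59.7]
tcp_rot: [3.141, 0.001, 0.137]
contact_force: [0.4, -0.1, -3.3]
opening: 0.154
grasp_force: 59.3
```

Emit:
{"op": "play_rows", "data": {
  "dp": [
    [0,0,0.05],
    [0,0,0.1],
    [0,0,0.15],
    [0,0,0.2],
    [0,0,0.2]
  ],
  "rot": [
    [0,0,0],
    [0,0,0],
    [0,0,0],
    [0,0,0],
    [0,0,0]
  ]
}}

```text
clock: 17.77
eef_pos: [563.4, 220.3, 51.9]
tcp_rot: [3.142, 0.0, 0.137]
contact_force: [-0.2, 0.2, -3.8]
opening: 0.154
grasp_force: 59.3
```

Emit:
{"op": "play_rows", "data": {
  "dp": [
    [0,0,0.04],
    [0,0,0.08],
    [0,0,0.1],
    [0,0,0.1]
  ],
  "rot": [
    [0,0,0],
    [0,0,0],
    [0,0,0],
    [0,0,0]
  ]
}}

```text
clock: 18.1
eef_pos: [563.4, 220.3, 47.9]
tcp_rot: [3.142, 0.0, 0.137]
contact_force: [0.8, -0.0, -3.8]
opening: 0.155
grasp_force: 59.3
```

Emit:
{"op": "play_rows", "data": {
  "dp": [
    [0,0,0.04],
    [0,0,0.08],
    [0,0,0.1],
    [0,0,0.1]
  ],
  "rot": [
    [0,0,0],
    [0,0,0],
    [0,0,0],
    [0,0,0]
  ]
}}

```text
clock: 18.43
eef_pos: [563.4, 220.3, 43.8]
tcp_rot: [3.141, 0.0, 0.137]
contact_force: [-0.2, 0.5, -3.3]
opening: 0.154
grasp_force: 59.3
```

No contact force 9 mm past the pin tips, so both pins are entering the holes. I carry on down.

Emit:
{"op": "play_rows", "data": {
  "dp": [
    [0,0,0.04],
    [0,0,0.08],
    [0,0,0.12],
    [0,0,0.15],
    [0,0,0.15]
  ],
  "rot": [
    [0,0,0],
    [0,0,0],
    [0,0,0],
    [0,0,0],
    [0,0,0]
  ]
}}

```text
clock: 18.85
eef_pos: [563.3, 220.2, 37.7]
tcp_rot: [3.141, 0.0, 0.137]
contact_force: [-0.5, -0.8, -3.0]
opening: 0.157
grasp_force: 59.3
```

Emit:
{"op": "play_rows", "data": {
  "dp": [
    [0,0,0.04],
    [0,0,0.08],
    [0,0,0.12],
    [0,0,0.15],
    [0,0,0.15]
  ],
  "rot": [
    [0,0,0],
    [0,0,0],
    [0,0,0],
    [0,0,0],
    [0,0,0]
  ]
}}

```text
clock: 19.27
eef_pos: [563.3, 220.2, 31.7]
tcp_rot: [3.141, 0.0, 0.137]
contact_force: [-0.6, -0.1, -3.3]
opening: 0.155
grasp_force: 59.3
```

Emit:
{"op": "play_rows", "data": {
  "dp": [
    [0,0,0.03],
    [0,0,0.06],
    [0,0,0.08],
    [0,0,0.08]
  ],
  "rot": [
    [0,0,0],
    [0,0,0],
    [0,0,0],
    [0,0,0]
  ]
}}

```text
clock: 19.6
eef_pos: [563.6, 220.4, 29.7]
tcp_rot: [-3.142, -0.0, 0.137]
contact_force: [-2.8, -1.2, 6.4]
opening: 0.155
grasp_force: 60.8
```

The tool reads z 29.7 against 19.7 at the grasp, with the same 6 N upward, so the board rests on the floor 10 mm up. I release and retreat.

Emit:
{"op": "play_rows", "data": {
  "dp": [
    [0,0,0],
    [0,0,0],
    [0,0,0],
    [0,0,0],
    [0,0,0]
  ],
  "rot": [
    [0,0,0],
    [0,0,0],
    [0,0,0],
    [0,0,0],
    [0,0,0]
  ],
  "fingers": 0.55
}}

```text
clock: 20.02
eef_pos: [563.6, 220.3, 28.9]
tcp_rot: [-3.142, -0.0, 0.137]
contact_force: [0.0, 0.4, -0.7]
opening: 0.545
grasp_force: 0.0
```

Emit:
{"op": "play_rows", "data": {
  "dp": [
    [0,0,-0.3],
    [0,0,-0.7],
    [0,0,-1.3],
    [0,0,-2.0],
    [0,0,-2.7]
  ],
  "rot": [
    [0,0,0],
    [0,0,0],
    [0,0,0],
    [0,0,0],
    [0,0,0]
  ]
}}

```text
clock: 20.43
eef_pos: [563.2, 220.2, 138.5]
tcp_rot: [3.141, 0.001, 0.137]
contact_force: [1.1, 0.1, -0.1]
opening: 0.55
grasp_force: 0.0
```

Emit:
{"op": "play_rows", "data": {
  "dp": [
    [0,0,-0.6],
    [0,0,-1.2],
    [0,0,-1.8],
    [0,0,-2.4],
    [0,0,-3.0]
  ],
  "rot": [
    [0,0,0],
    [0,0,0],
    [0,0,0],
    [0,0,0],
    [0,0,0]
  ]
}}

```text
clock: 20.85
eef_pos: [563.2, 220.2, 259.1]
tcp_rot: [-3.141, -0.001, 0.137]
contact_force: [-0.4, 0.4, 0.1]
opening: 0.553
grasp_force: 0.0
```

Emit:
{"op": "play_rows", "data": {
  "dp": [
    [0,0.6,0],
    [0,1.3,0],
    [0,2.0,0],
    [0,2.7,0],
    [0,3.4,0]
  ],
  "rot": [
    [0,0,0],
    [0,0,0],
    [0,0,0],
    [0,0,0],
    [0,0,0]
  ]
}}

```text
clock: 21.27
eef_pos: [581.9, 84.4, 258.0]
tcp_rot: [3.142, -0.001, 0.138]
contact_force: [0.1, 0.6, -0.5]
opening: 0.548
grasp_force: 0.0
```

Emit:
{"op": "play_rows", "data": {
  "dp": [
    [0,0.6,0],
    [0,1.3,0],
    [0,2.0,0],
    [0,2.7,0],
    [0,2.7,0]
  ],
  "rot": [
    [0,0,0],
    [0,0,0],
    [0,0,0],
    [0,0,0],
    [0,0,0]
  ]
}}

```text
clock: 21.68
eef_pos: [597.2, -25.6, 257.9]
tcp_rot: [3.14, -0.001, 0.135]
contact_force: [0.1, -1.2, 0.3]
opening: 0.55
grasp_force: 0.0
```

```bash
python3 - <<'E'
from h import *
d=grab('scene');s=grab('top')
a=cv2.resize(d['color'][120:290,320:465],None,fx=2.7,fy=2.7,interpolation=2)
b=cv2.resize(s['color'][130:300,140:285],None,fx=2.7,fy=2.7,interpolation=2)
cv2.imwrite('pics/g6.png',np.hstack([a,b])[:,:,::-1])
print(telemetry.sense()['contact_force'])
E
```

```text
[-0.12998082 -0.16338273  0.19350454]
```

View pics/g6.png

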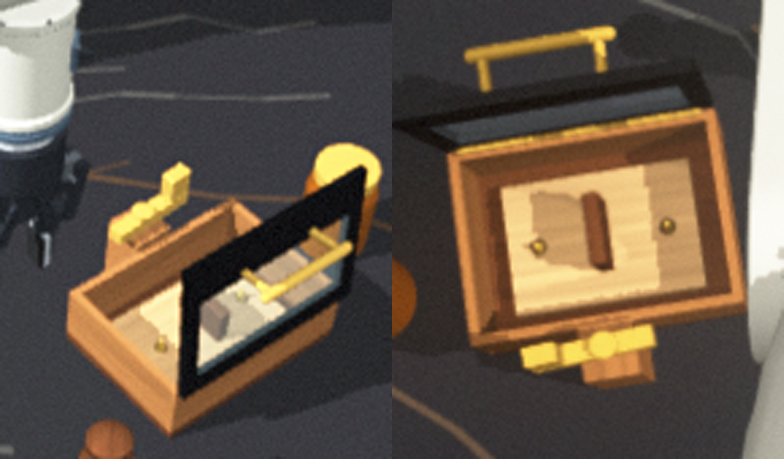

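The board sits flat with both pins through its holes at (538,246) and (667,226). The lid stands up, the latch lies along the front, and the arm touches nothing.

```bash
python3 -c "
from rig import r
print(r.sign_off())"
```

```text
the job is handed in; nothing more can be done
None
```

I handed the job in at about 22 s on the clock: latch turned to about 1.5 rad, lid standing open at about 1.45 rad, the board flat on the case floor with both pins through its holes, and the mug, mill and jar not touched; the sign-off returned no verdict.

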